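# Seat a bayonet filter cell on a bench light source and hold it home

## Task

Fit the knurled filter cell over the steel spigot of the bench light source: lower it upright onto the pins, turn it until its hidden keyways drop over them, and push it down fully home against the spring. Finish while still holding it there, pressed home between the fingers (if let go, the spring lifts it again), and leave the other things on the bench where they are.

Things in the scene. Friction and masses are not known exactly. Their poses are not given: they have to be found in the camera images.
- filter_cell: Loose knurled aluminium collar with a flat frosted white window on top, 53 mm outside diameter, 34 mm tall, 95 to 155 g, standing upright on the bench, window up. Origin: centre of its underside; z up along its axis. Grip it by the knurled outside, 12 to 32 mm above the origin, from any side.
- cell_bore (a point): Point on the cell's axis, 10 mm above its underside: the lower end of its hidden guide bore (35 mm wide, 12 mm long). Four keyways 9 mm wide run right through the guide bore at the cell's own +x, +y, -x, -y (every 90 degrees). Below it is a skirt bore 44 mm wide, above it free space up to the window's underside, 30 mm above the cell's underside.
- lamp_base: The bench light source, fixed: a grey block 110 x 110 mm whose top is 37 mm above the bench, with an upright steel spigot in its middle, 32 mm in diameter. Origin: on the bench surface under the spigot's axis; z up. The cell resting on the pins has its underside 54 mm above the bench; keyed, it meets the spring seat at 50 mm; fully home it is at 44 mm.
- spigot_top (a point): Centre of the spigot's flat top, 72 mm above the bench, on the spigot's axis. Its edge is chamfered 3 mm.
- pin_level (a point): Point on the spigot's axis at the top of its two pins, 64 mm above the bench. The pins, 5 mm thick, stick out at opposite sides to 20.5 mm from the axis. Which way they point differs every time, is not given and does not follow the base's yaw: turn the cell to find it, at most 90 degrees are needed. A keyway passes a pin within about 0.1 rad.
- spring_seat (a joint): Travel of the dark steel ring, 54 mm wide, round the foot of the spigot, pressed up by a spring: 0 = up (its top 50 mm above the bench), 0.006 m = pushed fully down, against the stop. It takes about 3 N to start it and 7.4 N to bring it to the stop, and it springs back when released.
- specimen_jar: Bystander: specimen jar with white lid, 56 mm wide, 72 mm tall, loose. Origin: centre of its underside. Leave it alone.
- objective_case: Bystander: small white screw pot with black lid, 33 mm wide, 49 mm tall, loose. Origin: centre of its underside. Leave it alone.
Not all that is in view belongs to the job. Several things look just like the filter_cell: the one meant starts nearest to the robot's base.

How it is judged:
By the outcome, as a careful person would: the job done as asked, in the order asked, and still so for the second after the job is handed in, while the arm keeps its last pose, push and grip.
It also fails if it takes over 51 s, if anything falls off the work surface, if the arm or the gripper's body presses on something with over 40 N, if the wrist force passes 120 N, or if a joint passes its speed limit or range.

## Robot

A 7-joint arm with a two-finger parallel gripper is mounted at the origin on a cart in front of the work surface, level with it; the furniture and walls round the work are solid. World frame = base frame: x ahead of the robot, y to its left, z up, the work surface at z = 0. Lengths are in m, angles in degrees, forces in N, time in s.
With the tool pointing down it reaches from about 0.425 to 0.875 m from the base axis. Payload 4.7 kg.
Tool frame: the origin (TCP) lies at the very end of the fingers, on their centre line; the grasp point (between the pads) lies 19 mm behind it; z points along the fingers, y is the direction in which the jaws open and shut (so a half turn about z gives the same grasp; the last joint's range is limited). The gripper opens to 87 mm and grips with 3 to 60 N. Pads are 19 mm wide; open, the fingers measure 117 mm over their backs; the gripper's body (75 mm by 190 mm) begins 51 mm behind the grasp point.
Start: joints at [-68.405, 18.392, -4.016, 83.108, 1.295, 78.541, -3.26], TCP at [0.231, 0.608, 0.223] pointing down, gripper open.
Joint ranges: [-163.93, 163.93], [-17.29, 119.83], [-79.2, 71.16], [3.27, 140.29], [-89.18, 269.18], [5.43, 117.66], [-154.24, 154.24]. Speed limits (degrees/s): [147.25, 147.25, 180, 180, 180, 180, 180].

## Interface

Orientations are given as [roll, pitch, yaw] about the fixed x, y, z axes, in that order (R = Rz(yaw) Ry(pitch) Rx(roll)).
In Python, from rig import monitor, read_camera, get_calibration, job gives the robot as it stands.
- The arm moves only by the tool jog_arm, never from a script. Its argument "deltas" is a list of rows, each an object with "travel": the shift along the tool's x, y, z scaled (see below), a list of three; "roll": the turn about the tool's z scaled (see below). A call has 1 to 5 rows; each row shifts and turns the pose as measured when the row begins, along the tool's axes as they then stand; what a row does not reach is not made up. The controller multiplies each number of a shift by 0.25 m and each number of a turn by 6 degrees. A row lasts 1/8 s, in which the tool goes at most 62.5 mm and 10.7 degrees, less where a joint would pass 70% of its speed; a pose out of reach is approached as far as the arm can. A call with a number of a shift or a turn outside -1 to 1 is refused whole. A call with a gripper value outside its range is refused whole. "claw" is the opening, from 0 (shut) to 1 (fully open), set as the call begins (left out, the last holds). The fingers move at their own pace and stop on an object; the grip force is fixed at half the most. Time passes only in rows, so rows that do not move let the fingers close. It gives the time, the measured TCP pose, the force and the opening at its end, in the units of the state.
- monitor.get_state(): the state, without advancing time (a new reading comes with each control period).
- read_camera(name): name is "scene" or "side" or "wrist"; returns the picture (420x560x3 uint8, red, green, blue); there is no depth.
- get_calibration(name): a dict with "fx", "fy", "cx", "cy" (pixels), "R" (3x3) and "t" (3): a world point X has camera coordinates R X + t. Camera axes: x right, y down, z forward; pixel columns grow to the right and rows downward; lengths in m; the calibration is good to about 2 mm. The wrist camera is an equidistant fisheye: a pixel r from the principal point sees the ray r / f radians off the axis. A picture is of the moment at which its call begins: read the wrist's pose just before it. get_calibration takes no time and is no camera call; for the wrist camera it gives the pose at the moment of the call.
- job.sign_off(): hands the job in, once; it reports no verdict.
The state is a dict: "t": time; "joint_positions": joint angles; "joint_velocities": joint speeds; "joint_torque": joint torques, N m; "ee_pos": TCP position; "tool_rot": TCP orientation; "wrist_force": force on the tool from outside, world axes, zero at the start; "ft_torque": the same for the moment, N m; "opening": opening from 0.0 (shut) to 1.0 (fully open).
Only numpy, scipy, OpenCV 4.12 (cv2) and the standard library are available. Lean on these libraries where they do the work, as an engineer would, in place of code of your own. Each camera call takes 0.05 s, during which the arm holds its last target. There are 200 camera calls.

## Working session

There is one attempt and no reset: what is moved stays moved. The work goes in short steps, Python scripts to look and compute and a tool call to move; the robot and the scene stay as the last step left them, time stands still between calls to the robot, and variables do not carry over. Pictures are saved under pics/ and viewed, about 8 in all and at most 12, crops included, and the job is handed in when it is done.

Besides the shell and the picture viewer there is one more tool, called after "Call:" as name(argument=value, ...), one argument or row to a line, values as JSON. jog_arm: Moves the arm, as the interface text tells. Shifts and turns lie within -1 to 1; 1 stands for 0.25 m of shift or 6 degrees of turn. Its arguments: {"type":"object","properties":{"deltas":{"type":"array","items":{"type":"object","properties":{"travel":{"type":"array","items":{"type":"number","minimum":-1,"maximum":1}},"roll":{"type":"number","minimum":-1,"maximum":1}}}},"claw":{"type":"number"}},"required":["deltas"]}

```bash
mkdir -p pics
python3 - <<'E'
from rig import monitor, read_camera, get_calibration
import cv2,numpy as np
s=monitor.get_state();print(s)
ims=[read_camera(n) for n in("scene","side")]
for n in("scene","side"):
  c=get_calibration(n);print(n,c)
for n,i in zip(("scene","side"),ims): cv2.imwrite(f"pics/{n}0.png",cv2.cvtColor(i,cv2.COLOR_RGB2BGR))
E
```

```text
{'t': 0.0, 'joint_positions': array([-68.40299113,  18.4399984 ,  -4.01353536,  83.17334509,
         1.29687506,  78.54066532,  -3.2603105 ]), 'joint_velocities': array([ 0.03191114,  0.13652199, -0.01101255,  0.00991161, -0.02601078,
       -0.06804923,  0.07017963]), 'joint_torque': array([ 4.82808025e-05, -4.91281736e+01, -4.03738786e-01, -3.12536788e+01,
       -6.39250455e-02,  4.34551982e-02,  1.73414060e-04]), 'ee_pos': array([0.2305914 , 0.6071454 , 0.22146425]), 'tool_rot': array([-1.79891328e+02,  8.12755222e-03,  1.59210884e+02]), 'wrist_force': array([-0.47680513, -0.90335995, -0.08001658]), 'ft_torque': array([-0.01573146,  0.0087257 , -0.01108057]), 'opening': 1.0026762901828248}
scene {'fx': 437.08606704203794, 'fy': 437.08606704203794, 'cx': 274.05209534692835, 'cy': 210.58125087698724, 'R': array([[ 0.63594657, -0.77169496,  0.00767106],
       [-0.40812078, -0.34473162, -0.84533871],
       [ 0.65498808,  0.53445953, -0.53417565]]), 't': array([-0.25159282,  0.31697317,  0.51950355])}
side {'fx': 437.6831478429756, 'fy': 437.6831478429756, 'cx': 282.47550234430196, 'cy': 211.23285794401914, 'R': array([[-0.99861031, -0.05123009, -0.01236597],
       [-0.00862086,  0.39027307, -0.92065879],
       [ 0.05199154, -0.91927276, -0.39017236]]), 't': array([0.54081267, 0.01518447, 1.1388637 ])}
```

View pics/scene0.png

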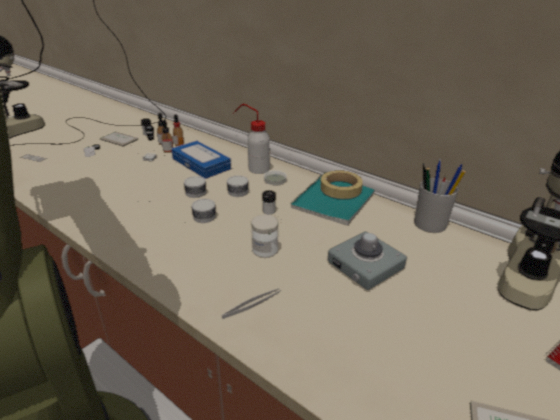

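View pics/side0.png

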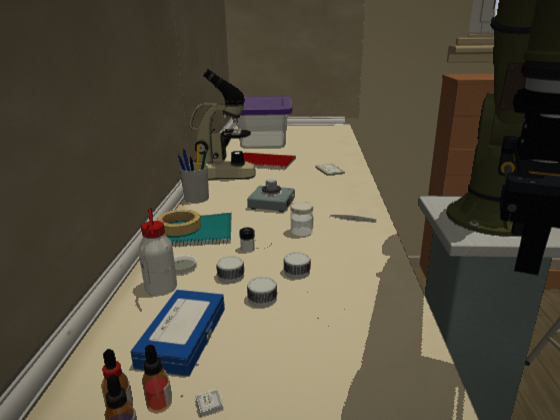

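Candidates that look like the cell (scene): (204,211), (195,187) and (238,186). In the side view they are (297,264), (262,290) and (230,268). The flat white disc at (275,180) and the jar at (265,235) are not cells. The lamp base spigot is at (369,240) in scene and (271,185) in side. Next I locate each one and take one close crop.

```bash
cat > h.py <<'E'
import numpy as np
from rig import get_calibration
def ray(n,px):
    c=get_calibration(n);R=np.array(c['R']);t=np.array(c['t'])
    x=(px[0]-c['cx'])/c['fx'];y=(px[1]-c['cy'])/c['fy']
    if n=='wrist':
        r=np.hypot(x,y);k=np.sin(r)/r if r>1e-9 else 1;d=np.array([x*k,y*k,np.cos(r)])
    else:d=np.array([x,y,1])
    return -R.T@t,R.T@d
def onz(n,px,z):
    o,d=ray(n,px);return o+d*(z-o[2])/d[2]
E
python3 - <<'E'
from h import *
import cv2
for n,ps in(("scene",[(204,207),(195,183.5),(238,182.5)]),("side",[(297,260),(262,285),(230,263.5)])):
  for p in ps: q=onz(n,p,.034);print(n,p,q.round(4),np.hypot(q[0],q[1]).round(3))
print(onz("scene",(369,237),.072),onz("side",(271,181),.072))
print('jar',onz("scene",(265,224),.072),onz("side",(302,209),.072),'case',onz("scene",(269,196),.049),onz("side",(247,232),.049))
a=cv2.imread("pics/scene0.png")[165:225,180:280];b=cv2.imread("pics/side0.png")[245:305,215:315]
c=cv2.imread("pics/scene0.png")[225:285,320:420];d=cv2.imread("pics/side0.png")[170:230,230:330]
cv2.imwrite("pics/crop1.png",cv2.resize(np.vstack([np.hstack([a,b]),np.hstack([c,d])]),None,fx=4,fy=4,interpolation=2))
E
```

```text
scene (204, 207) [0.4896 0.2796 0.034 ] 0.564
scene (195, 183.5) [0.5497 0.3763 0.034 ] 0.666
scene (238, 182.5) [0.6209 0.3002 0.034 ] 0.69
side (297, 260) [0.4966 0.3018 0.034 ] 0.581
side (262, 285) [0.5579 0.3953 0.034 ] 0.684
side (230, 263.5) [0.6285 0.3197 0.034 ] 0.705
[ 0.57506327 -0.08070455  0.072     ] [ 0.57586993 -0.06954926  0.072     ]
jar [0.48302552 0.09551674 0.072     ] [0.48860517 0.12842597 0.072     ] case [0.60031434 0.18392517 0.049     ] [0.60834997 0.20697057 0.049     ]
```

View pics/crop1.png

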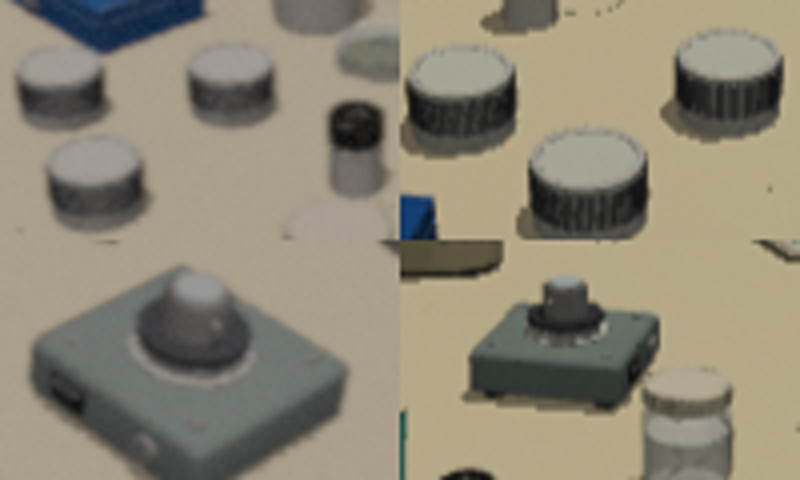

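Call:
jog_arm(
  deltas=[
    {"travel": [-0.21,-0.12,0]},
    {"travel": [-0.21,-0.12,0]},
    {"travel": [-0.21,-0.12,0]},
    {"travel": [-0.21,-0.12,0]},
    {"travel": [-0.21,-0.12,0]},
  ],
)

```text
$.deltas[0]: bad value
```

Run:
```python
from h import *
from rig import monitor
print(monitor.get_state()['joint_positions'])
from scipy.optimize import least_squares
def tri(a,b):
  A=[];B=[]
  for n,p in(("scene",a),("side",b)):
    o,d=ray(n,p);d/=np.linalg.norm(d);P=np.eye(3)-np.outer(d,d);A.append(P);B.append(P@o)
  X=np.linalg.lstsq(np.vstack(A),np.hstack(B),rcond=None)[0];return X.round(4)
print(tri((203.8,205),(297,260)),tri((370.5,236.8),(271.2,181)),tri((265,224),(302,209)),tri((269,196),(247,232)))
```

```text
[-68.40654529  18.43650747  -4.01486169  83.16699263   1.29669883
  78.54135899  -3.25768084]
[0.4981 0.2916 0.0293] [ 0.5776 -0.0815  0.0695] [0.4903 0.1035 0.063 ] [0.6104 0.1921 0.0416]
```

Call:
jog_arm(
  deltas=[
    {"travel": [-0.21,-0.12,0],"roll": 0},
    {"travel": [-0.21,-0.12,0],"roll": 0},
    {"travel": [-0.21,-0.12,0],"roll": 0},
    {"travel": [-0.21,-0.12,0],"roll": 0},
    {"travel": [-0.21,-0.12,0],"roll": 0},
  ],
)

```text
t: 0.72
ee_pos: [0.4226, 0.372, 0.2179]
tool_rot: [-179.7, -0.2, 160.0]
wrist_force: [1.4, 0.0, -0.6]
opening: 1.0
```

Call:
jog_arm(
  deltas=[
    {"travel": [-0.2,-0.11,0],"roll": 0},
    {"travel": [-0.19,-0.1,0],"roll": 0},
    {"travel": [0,0,0],"roll": 0},
  ],
)

```text
t: 1.1
ee_pos: [0.5015, 0.2792, 0.2169]
tool_rot: [-179.6, -0.1, 159.3]
wrist_force: [0.6, -0.4, 0.0]
opening: 1.001
```

Run:
```python
from h import *
from rig import monitor,read_camera
import cv2
s=monitor.get_state();print(s['joint_positions'].round(1),s['ee_pos'],s['tool_rot'])
c=get_calibration('wrist');print(c, -np.array(c['R']).T@c['t'])
cv2.imwrite("pics/w1.png",cv2.cvtColor(read_camera('wrist'),cv2.COLOR_RGB2BGR))
```

```text
[-41.7   9.5  11.1  94.8  -1.7  76.2  39. ] [0.50151071 0.27924551 0.21691048] [-1.79568859e+02 -1.18350077e-01  1.59345879e+02]
{'fx': 325.19226210127806, 'fy': 325.19226210127806, 'cx': 282.8726601593153, 'cy': 215.33546975672232, 'R': array([[ 0.35303912,  0.93558569, -0.00654123],
       [ 0.90025006, -0.3377849 ,  0.27468382],
       [ 0.25478072, -0.10286288, -0.96151236]]), 't': array([-0.43762845, -0.38873471,  0.28663628])} [0.43142901 0.30761444 0.37952083]
```

View pics/w1.png

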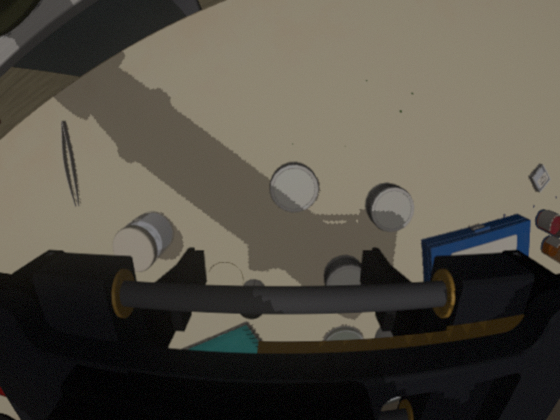

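```bash
cat >> h.py <<'E'
import cv2
from rig import monitor,read_camera
def move(tgt,z=None):
    s=monitor.get_state();y=np.radians(s['tool_rot'][2]);e=s['ee_pos'];d=np.array(tgt[:2])-e[:2]
    return (np.array([d@[np.cos(y),np.sin(y)],d@[np.sin(y),-np.cos(y)],0 if z is None else e[2]-z])/.25).round(4)
E
python3 - <<'E'
from h import *
im=cv2.imread("pics/w1.png");g=cv2.cvtColor(im,6)
roi=cv2.GaussianBlur(g,(3,3),0)[155:222,262:328]
h=cv2.HoughCircles(cv2.resize(roi,None,fx=4,fy=4,interpolation=2),cv2.HOUGH_GRADIENT,1,200,param1=80,param2=20,minRadius=70,maxRadius=115)
print(h/4 if h is not None else h)
p=h[0,0,:2]/4+[262,155] if h is not None else (294.5,188)
q=onz('wrist',p,.034);print(p,q,move(q))
for dx in((294.5,188),(390,208),(346,270)):print(onz('wrist',dx,.034))
cv2.imwrite("pics/c2.png",cv2.resize(im[150:230,250:340],None,fx=6,fy=6,interpolation=2))
E
```

```text
[[[31.625 32.875 25.725]]]
[293.625 187.875] [0.49586088 0.29563905 0.034     ] [0.0325 0.0453 0.    ]
[0.49631838 0.29648005 0.034     ]
[0.55496422 0.39115158 0.034     ]
[0.60991014 0.32061384 0.034     ]
```

View pics/c2.png

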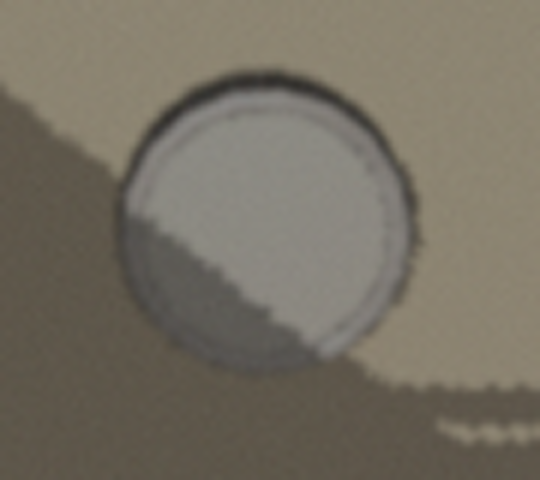

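Call:
jog_arm(
  deltas=[
    {"travel": [0.015,0.023,0.17],"roll": 0},
    {"travel": [0.015,0.023,0.17],"roll": 0},
    {"travel": [0,0,0.14],"roll": 0},
    {"travel": [0,0,0],"roll": 0},
  ],
)

```text
t: 1.65
ee_pos: [0.4912, 0.3021, 0.0936]
tool_rot: [-179.8, -0.4, 160.1]
wrist_force: [0.3, -0.3, 0.2]
opening: 1.0
```

Run:
```python
from h import *
s=monitor.get_state();print(s['joint_positions'].round(1),s['ee_pos'],s['tool_rot'])
# where the disc and rim project
c=get_calibration('wrist');R=np.array(c['R']);t=np.array(c['t'])
def proj(X):
  v=R@X+t;r=np.hypot(v[0],v[1]);a=np.arctan2(r,v[2]);return np.array([c['cx'],c['cy']])+c['fx']*a*v[:2]/r
im=cv2.cvtColor(read_camera('wrist'),cv2.COLOR_RGB2BGR)
for q in((.4964,.2965),(.498,.2916)):
  pts=np.array([proj(np.array([q[0]+.0265*np.cos(a),q[1]+.0265*np.sin(a),.034])) for a in np.linspace(0,6.28,40)])
  print(pts.mean(0),pts.min(0),pts.max(0))
  if q[0]<.497: P=pts
x0,y0=(P.mean(0)-[50,45]).astype(int);x0=max(x0,0);y0=max(y0,0)
z=cv2.resize(im[y0:y0+90,x0:x0+100],None,fx=6,fy=6,interpolation=2)
cv2.polylines(z,[((P-[x0,y0])*6+3).astype(np.int32)],True,(0,0,255),1)
print(x0,y0);cv2.imwrite("pics/c3.png",z)
```

```text
[-42.5  15.4   9.7 102.6  -3.1  62.7  38.4] [0.49118411 0.30210792 0.09356076] [-179.77652443   -0.41814748  160.072307  ]
[277.67803204 240.79446826] [241.16748546 205.42239371] [313.63713516 273.47407633]
[272.19653956 244.82484135] [235.89610046 209.77667241] [307.97990682 277.18627294]
227 195
```

View pics/c3.png

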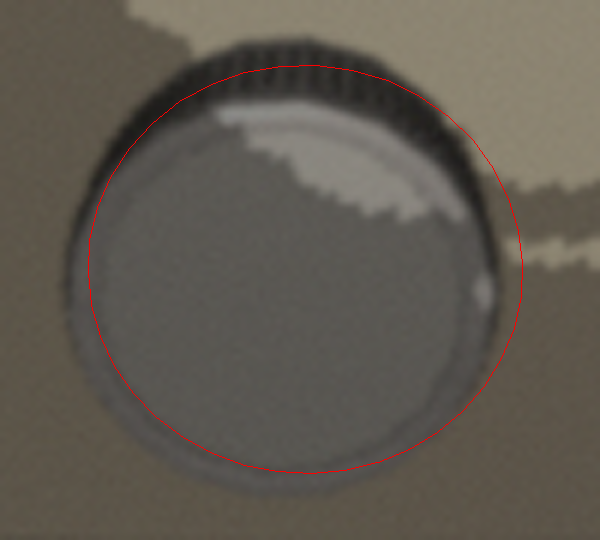

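Call:
jog_arm(
  deltas=[
    {"travel": [-0.038,-0.028,0.03],"roll": 0},
    {"travel": [0,0,0.09],"roll": 0},
    {"travel": [0,0,0.09],"roll": 0},
    {"travel": [0,0,0.06],"roll": 0},
    {"travel": [0,0,0],"roll": 0},
  ],
)

```text
t: 2.33
ee_pos: [0.5054, 0.2949, 0.0338]
tool_rot: [179.4, 0.2, 160.1]
wrist_force: [-1.3, -0.1, -0.2]
opening: 0.997
```

Run:
```python
from h import *
s=monitor.get_state();print(s['ee_pos'],s['tool_rot'],s['wrist_force']);print(move((.4978,.2922),.006))
```

```text
[0.50543431 0.29492356 0.03375246] [179.41193394   0.18440328 160.06869875] [-1.28070952 -0.12776778 -0.24389396]
[ 0.025  -0.0207  0.111 ]
```

Call:
jog_arm(
  deltas=[
    {"travel": [0.025,-0.02,0.03],"roll": 0},
    {"travel": [0,0,0],"roll": 0},
    {"travel": [0,0,0],"roll": 0},
  ],
)

```text
t: 2.7
ee_pos: [0.4988, 0.2929, 0.028]
tool_rot: [179.2, 0.3, 160.1]
wrist_force: [0.8, 0.5, -1.7]
opening: 1.0
```

Run:
```python
from h import *
for i in range(4):
  s=monitor.get_state();print(s['ee_pos'],s['tool_rot'],move((.4978,.2922),.006))
```

```text
[0.49882919 0.29292563 0.0279991 ] [179.23864565   0.30363328 160.06182358] [ 0.0029 -0.0041  0.088 ]
[0.49882919 0.29292563 0.0279991 ] [179.23864565   0.30363328 160.06182358] [ 0.0029 -0.0041  0.088 ]
[0.49882919 0.29292563 0.0279991 ] [179.23864565   0.30363328 160.06182358] [ 0.0029 -0.0041  0.088 ]
[0.49882919 0.29292563 0.0279991 ] [179.23864565   0.30363328 160.06182358] [ 0.0029 -0.0041  0.088 ]
```

Call:
jog_arm(
  deltas=[
    {"travel": [0.002,-0.004,0.045],"roll": 0},
    {"travel": [0,0,0.035],"roll": 0},
    {"travel": [0,0,0],"roll": 0},
  ],
)

```text
t: 3.08
ee_pos: [0.4983, 0.2926, 0.0068]
tool_rot: [179.2, 0.3, 160.1]
wrist_force: [-0.7, 0.9, 0.3]
opening: 0.997
```

Run:
```python
from h import *
s=monitor.get_state();print(s['ee_pos'],s['tool_rot'],move((.4978,.2922),.006))
```

```text
[0.49826279 0.29255508 0.00684471] [179.21528964   0.31830189 160.07646008] [ 0.0013 -0.002   0.0034]
```

Well placed, so I close the claw.

Call:
jog_arm(
  deltas=[
    {"travel": [0,0,0],"roll": 0},
    {"travel": [0,0,0],"roll": 0},
    {"travel": [0,0,0],"roll": 0},
    {"travel": [0,0,0],"roll": 0},
    {"travel": [0,0,0],"roll": 0},
  ],
  claw=0,
)

```text
t: 3.7
ee_pos: [0.4986, 0.2927, 0.0071]
tool_rot: [179.2, 0.3, 160.1]
wrist_force: [-0.3, -0.5, 0.1]
opening: 0.59
```

Call:
jog_arm(
  deltas=[
    {"travel": [0,0,0],"roll": 0},
    {"travel": [0,0,0],"roll": 0},
  ],
)

```text
t: 3.95
ee_pos: [0.4986, 0.2927, 0.0071]
tool_rot: [179.2, 0.3, 160.1]
wrist_force: [0.5, -0.8, -0.0]
opening: 0.594
```

Call:
jog_arm(
  deltas=[
    {"travel": [0,0,-0.15],"roll": 0},
    {"travel": [0,0,-0.2],"roll": 0},
    {"travel": [0,0,-0.2],"roll": 0},
    {"travel": [-0.11,-0.18,-0.05],"roll": 0},
    {"travel": [-0.11,-0.18,0],"roll": 0},
  ],
)

```text
t: 4.58
ee_pos: [0.5162, 0.1902, 0.1593]
tool_rot: [179.3, 0.2, 160.7]
wrist_force: [1.3, -1.2, -2.6]
opening: 0.597
```

Call:
jog_arm(
  deltas=[
    {"travel": [-0.11,-0.18,0],"roll": 0},
    {"travel": [-0.11,-0.18,0],"roll": 0},
    {"travel": [-0.11,-0.18,0],"roll": 0},
    {"travel": [-0.05,-0.1,0],"roll": 0},
    {"travel": [0,0,0],"roll": 0},
  ],
)

```text
t: 5.2
ee_pos: [0.5531, -0.0033, 0.1578]
tool_rot: [179.3, 0.3, 160.2]
wrist_force: [-0.4, 0.4, -0.1]
opening: 0.594
```

Run:
```python
from h import *
s=monitor.get_state();print(s['ee_pos'],s['tool_rot'],s['joint_positions'].round(1),s['opening'],move((.576,-.078)))
```

```text
[ 0.55308058 -0.0033361   0.15779636] [179.2960638    0.28734358 160.24070804] [-22.9   8.8  22.9 103.2  -4.3  68.2  71.6] 0.5939976143783201 [-0.1872 -0.2501  0.    ]
```

Call:
jog_arm(
  deltas=[
    {"travel": [-0.15,-0.09,0],"roll": 0},
    {"travel": [-0.15,-0.09,0],"roll": 0},
    {"travel": [-0.13,-0.07,0],"roll": 0},
    {"travel": [0,0,0],"roll": 0},
    {"travel": [0,0,0],"roll": 0},
  ],
)

```text
t: 5.82
ee_pos: [0.6349, -0.0897, 0.1551]
tool_rot: [179.0, -0.0, 160.9]
wrist_force: [-0.4, 0.1, -1.4]
opening: 0.593
```

Run:
```python
from h import *
s=monitor.get_state();print(s['ee_pos'],s['tool_rot'],s['joint_positions'].round(1))
im=cv2.cvtColor(read_camera('wrist'),cv2.COLOR_RGB2BGR);cv2.imwrite("pics/w4.png",im)
cv2.imwrite("pics/s4.png",cv2.cvtColor(read_camera('side'),cv2.COLOR_RGB2BGR))
a=cv2.resize(im[60:360,130:430],None,fx=2,fy=2,interpolation=2);cv2.imwrite("pics/w4c.png",a)
```

```text
[ 0.63487405 -0.08968588  0.15507472] [ 1.79002463e+02 -3.73887273e-02  1.60892839e+02] [-14.3  20.4  25.8  90.6 -10.3  71.1  84.4]
```

View pics/w4c.png

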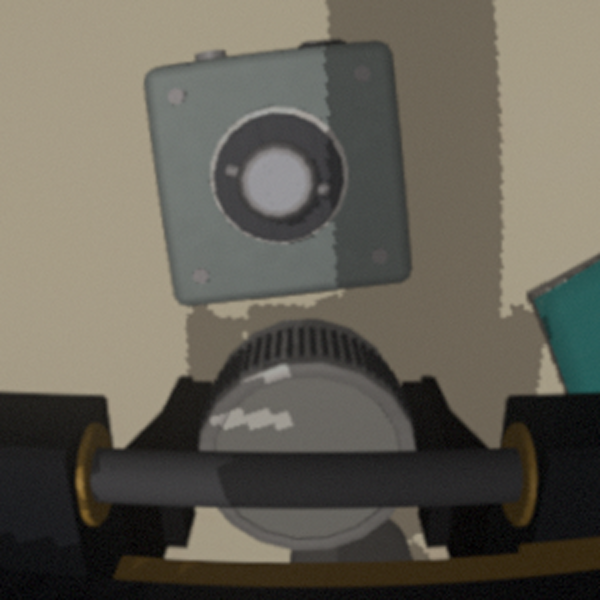

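Run:
```python
from h import *
f=lambda u,v:(130+(u-.5)/2,60+(v-.5)/2)
s=monitor.get_state();e=s['ee_pos']
im=cv2.imread('pics/w4.png');g=cv2.resize(cv2.cvtColor(im,6)[60:360,130:430],None,fx=4,fy=4,interpolation=2)
h=cv2.HoughCircles(g[240:480,440:670],cv2.HOUGH_GRADIENT,1,300,param1=60,param2=15,minRadius=55,maxRadius=95);print('spig',h[0,0]/2+[220,120,0])
h=cv2.HoughCircles(g[180:520,390:720],cv2.HOUGH_GRADIENT,1,300,param1=60,param2=15,minRadius=115,maxRadius=150);print('ring',h[0,0]/2+[195,90,0])
S=onz('wrist',f(277,181),.072);ring=onz('wrist',f(279.5,175),.050);C=onz('wrist',f(307,456),e[2]-.007+.034)
for n,x in(('spig',S),('ring',ring),('cell',C),('tcp',e)):print(n,x.round(4))
for u in((232,170),(323,189)):
  q=onz('wrist',f(*u),.0615)-S;print('pin',q.round(4),np.hypot(q[0],q[1]),np.degrees(np.arctan2(q[1],q[0])))
# base outline corners
print('move TCP so cell=spig',move(e[:2]+(S-C)[:2]), 'tcp=spig',move(S))
```

```text
spig [276.75       182.75        34.59999847]
ring [278.75 177.25  64.25]
spig [ 0.5788 -0.0798  0.072 ]
ring [ 0.5783 -0.0792  0.05  ]
cell [ 0.6336 -0.0891  0.1824]
tcp [ 0.6348 -0.0899  0.1554]
pin [-0.0094 -0.0157 -0.0105] 0.018338491951900078 -120.8815903511162
pin [ 0.0097  0.0155 -0.0105] 0.018268009731616033 58.00841861407731
move TCP so cell=spig [ 0.2193 -0.0366  0.    ] tcp=spig [ 0.2247 -0.0351  0.    ]
```

Call:
jog_arm(
  deltas=[
    {"travel": [0.11,-0.02,0.05],"roll": 0},
    {"travel": [0.11,-0.016,0.05],"roll": 0},
    {"travel": [0,0,0],"roll": 0},
    {"travel": [0,0,0],"roll": 0},
  ],
)

```text
t: 6.42
ee_pos: [0.5782, -0.0745, 0.1307]
tool_rot: [178.8, 0.1, 161.3]
wrist_force: [0.3, 0.6, -1.3]
opening: 0.59
```

Run:
```python
from h import *
s=monitor.get_state();print(s['ee_pos'],s['tool_rot'],s['joint_positions'].round(1),s['wrist_force'],move((.5793,-.0804),.088))
```

```text
[ 0.57821017 -0.07448983  0.13073839] [1.78817458e+02 7.14254376e-02 1.61297033e+02] [-16.8  14.3  25.7 100.7  -8.   66.3  82.7] [ 0.28482691  0.55254516 -1.28917064] [-0.0117 -0.021   0.171 ]
```

Call:
jog_arm(
  deltas=[
    {"travel": [-0.012,-0.021,0.05],"roll": 0},
    {"travel": [0,0,0.06],"roll": 0},
    {"travel": [0,0,0.04],"roll": 0},
    {"travel": [0,0,0],"roll": 0},
    {"travel": [0,0,0],"roll": 0},
  ],
)

```text
t: 7.05
ee_pos: [0.5812, -0.0803, 0.0902]
tool_rot: [178.9, 0.1, 161.3]
wrist_force: [0.8, -0.3, -0.7]
opening: 0.592
```

Run:
```python
from h import *
s=monitor.get_state();print(s['ee_pos'],s['tool_rot'],s['joint_positions'].round(1),s['wrist_force'],move((.5793,-.0804),.065))
im=cv2.cvtColor(read_camera('side'),cv2.COLOR_RGB2BGR);b=cv2.cvtColor(read_camera('scene'),cv2.COLOR_RGB2BGR)
cv2.imwrite("pics/s5.png",np.hstack([cv2.resize(im[150:220,235:315],None,fx=5,fy=5,interpolation=2),cv2.resize(b[205:275,330:410],None,fx=5,fy=5,interpolation=2)]))
```

```text
[ 0.58118985 -0.08025358  0.09020133] [1.78866005e+02 1.05237741e-01 1.61305694e+02] [-15.8  17.1  25.5 102.5  -9.5  62.   84.4] [ 0.78294994 -0.30601643 -0.70397418] [ 0.007  -0.003   0.1008]
```

View pics/s5.png

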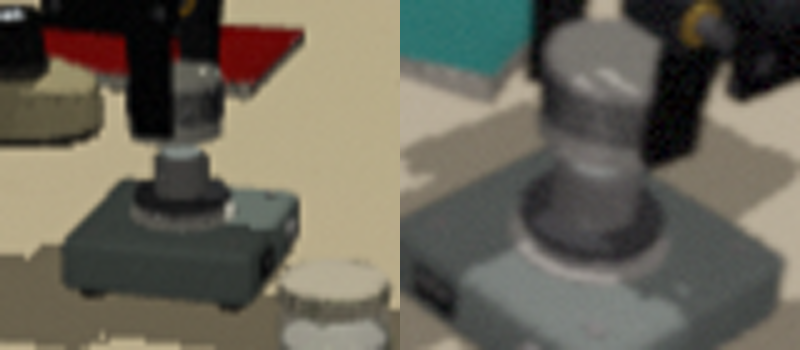

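The cell sits just above the spigot: in the side crop at (190,100) over the spigot at (182,165), and lined up in the scene crop too. I lower it now.

Call:
jog_arm(
  deltas=[
    {"travel": [0.007,-0.003,0.03],"roll": 0},
    {"travel": [0,0,0.03],"roll": 0},
    {"travel": [0,0,0.03],"roll": 0},
    {"travel": [0,0,0],"roll": 0},
  ],
)

```text
t: 7.65
ee_pos: [0.5796, -0.0797, 0.0668]
tool_rot: [178.8, 0.2, 161.3]
wrist_force: [-0.6, -1.0, -0.9]
opening: 0.598
```

Run:
```python
from h import *
s=monitor.get_state();print(s['ee_pos'],s['tool_rot'],s['wrist_force'],s['ft_torque'],move((.5793,-.0804),.061))
```

```text
[ 0.57956398 -0.07970136  0.06679824] [1.78826002e+02 1.59273047e-01 1.61327141e+02] [-0.59147251 -1.03174671 -0.92342487] [0.03482076 0.02315802 0.05595919] [ 0.0001 -0.003   0.0232]
```

Call:
jog_arm(
  deltas=[
    {"travel": [0,0,0.016],"roll": 0},
    {"travel": [0,0,0.012],"roll": 0},
    {"travel": [0,0,0],"roll": 0},
  ],
)

```text
t: 8.02
ee_pos: [0.5797, -0.0797, 0.0609]
tool_rot: [178.8, 0.1, 161.3]
wrist_force: [-1.6, 0.0, 1.6]
opening: 0.593
```

Call:
jog_arm(
  deltas=[
    {"travel": [0,0,0.01],"roll": 0},
    {"travel": [0,0,0.01],"roll": 0},
  ],
)

```text
t: 8.28
ee_pos: [0.58, -0.0798, 0.0601]
tool_rot: [178.7, 0.1, 161.3]
wrist_force: [-8.2, 0.8, 19.1]
opening: 0.594
```

Call:
jog_arm(
  deltas=[
    {"travel": [0,0,0.004],"roll": -0.8},
    {"travel": [0,0,0.004],"roll": -0.8},
    {"travel": [0,0,0.004],"roll": -0.8},
  ],
)

```text
t: 8.65
ee_pos: [0.5782, -0.0783, 0.0606]
tool_rot: [178.6, 0.2, 176.1]
wrist_force: [-6.4, 1.6, 9.2]
opening: 0.595
```

Run:
```python
from h import *
s=monitor.get_state();print(s['ee_pos'],s['tool_rot'],s['joint_positions'].round(1),s['wrist_force'],s['ft_torque'])
```

```text
[ 0.57822366 -0.07834584  0.06060364] [178.57148312   0.19042725 176.10586725] [-13.2  18.6  22.6 104.   -9.9  59.   99.5] [-6.44915232  1.60679409  9.22780534] [ 0.21456812  1.50780102 -0.11028938]
```

Call:
jog_arm(
  deltas=[
    {"travel": [0,0,0.004],"roll": 1},
    {"travel": [0,0,0.004],"roll": 1},
    {"travel": [0,0,0.004],"roll": 1},
    {"travel": [0,0,0.004],"roll": 0.8},
    {"travel": [0,0,0.004],"roll": 0.8},
  ],
)

```text
t: 9.28
ee_pos: [0.5794, -0.0811, 0.0587]
tool_rot: [178.7, -0.3, 147.6]
wrist_force: [-0.1, 0.0, -1.4]
opening: 0.591
```

Call:
jog_arm(
  deltas=[
    {"travel": [0,0,0.004],"roll": 0.8},
    {"travel": [0,0,0.004],"roll": 0.8},
  ],
)

```text
t: 9.52
ee_pos: [0.5784, -0.0803, 0.0569]
tool_rot: [178.7, -0.6, 137.8]
wrist_force: [-5.3, 0.9, 11.3]
opening: 0.595
```

Run:
```python
from h import *
s=monitor.get_state();print(s['ee_pos'],s['tool_rot'],s['joint_positions'].round(1),s['wrist_force'],s['ft_torque'],move((.579,-.0799)))
```

```text
[ 0.57839313 -0.0803149   0.05689636] [178.74973931  -0.64862461 137.80497875] [-18.2  19.6  28.8 104.4 -12.6  58.7  63.5] [-5.34163208  0.89188689 11.34569519] [0.21366285 1.27575902 0.55576796] [-0.0007  0.0029  0.    ]
```

Call:
jog_arm(
  deltas=[
    {"travel": [0,0,0.004],"roll": -0.6},
    {"travel": [0,0,0.008],"roll": 0},
    {"travel": [0,0,0.008],"roll": 0},
  ],
)

```text
t: 9.9
ee_pos: [0.5785, -0.0803, 0.0529]
tool_rot: [178.7, -0.6, 141.4]
wrist_force: [-3.6, 1.0, 5.0]
opening: 0.592
```

Run:
```python
from h import *
s=monitor.get_state();print(s['ee_pos'],s['tool_rot'],s['wrist_force'],s['ft_torque'],move((.579,-.0799)))
```

```text
[ 0.57853509 -0.08031471  0.05289977] [178.68903106  -0.55879026 141.38748365] [-3.63889462  0.96593725  5.00533469] [-0.02084704  0.71684953  0.01671176] [-0.0004  0.0025  0.    ]
```

Call:
jog_arm(
  deltas=[
    {"travel": [0,0,0.008],"roll": 0},
    {"travel": [0,0,0.008],"roll": 0},
  ],
)

```text
t: 10.15
ee_pos: [0.5786, -0.0803, 0.0509]
tool_rot: [178.7, -0.6, 141.3]
wrist_force: [-8.3, 1.9, 21.8]
opening: 0.593
```

Call:
jog_arm(
  deltas=[
    {"travel": [0,0,0.008],"roll": 0},
    {"travel": [0,0,0.006],"roll": 0},
    {"travel": [0,0,0.006],"roll": 0},
  ],
)

```text
t: 10.52
ee_pos: [0.5786, -0.0802, 0.051]
tool_rot: [178.6, -0.7, 141.3]
wrist_force: [-5.8, -0.3, 12.8]
opening: 0.594
```

Run:
```python
from h import *
s=monitor.get_state();print(s['ee_pos'],s['tool_rot'],s['wrist_force'],s['ft_torque'],s['opening'])
```

```text
[ 0.57862387 -0.08024441  0.05103043] [178.5938019   -0.72377816 141.27205722] [-5.81047456 -0.34361568 12.81392723] [-0.1091901   1.44332045  0.10521968] 0.5941521451489157
```

Call:
jog_arm(
  deltas=[
    {"travel": [0,0,0.008],"roll": 0},
  ],
)

```text
t: 10.65
ee_pos: [0.5786, -0.0803, 0.0509]
tool_rot: [178.6, -0.8, 141.3]
wrist_force: [-8.2, 0.7, 17.9]
opening: 0.595
```

Run:
```python
from h import *
im=cv2.cvtColor(read_camera('side'),cv2.COLOR_RGB2BGR);b=cv2.cvtColor(read_camera('scene'),cv2.COLOR_RGB2BGR)
cv2.imwrite("pics/s6.png",np.hstack([cv2.resize(im[160:260,235:335],None,fx=4,fy=4,interpolation=2),cv2.resize(b[205:305,320:420],None,fx=4,fy=4,interpolation=2)]))
s=monitor.get_state();print(s['t'],s['ee_pos'],s['wrist_force'],s['opening'])
```

```text
10.75 [ 0.57862756 -0.08026612  0.05097245] [-7.85562385  0.8831001  16.62573102] 0.5940218393984366
```

View pics/s6.png

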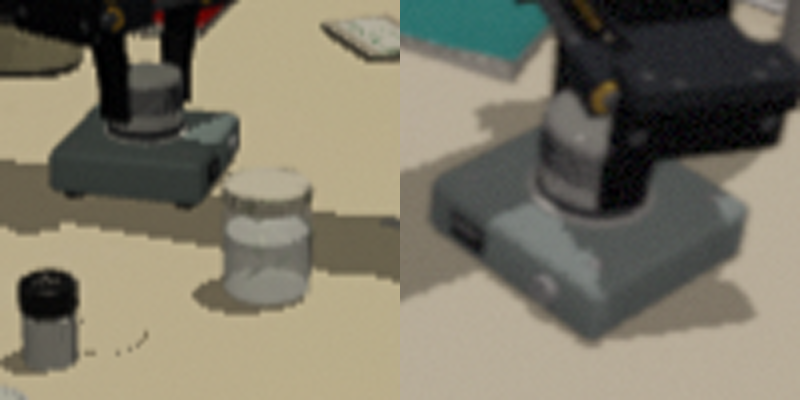

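The cell is seated flat on the base in both crops (side (150,105), scene (580,160)), the spring ring is pressed down beneath it, and the jar and case are untouched. The push is holding steady at about 17 N.

```bash
python3 -c "
from rig import job;print(job.sign_off())"
```

```text
the job is handed in; nothing more can be done
None
```

The filter cell nearest the robot is on the spigot, keyed over the pins and pressed fully home. I handed the job in with the gripper still holding it there, at about 10.8 s of the 51 s.

- **Finding the keyways:** I turned the cell about 15° one way, then reversed. It dropped over the pins after about 30° back, and I eased it back about 4° before pressing.
- **Height:** the tool came down from 60.6 mm resting on the pins to 56.9 mm at the spring seat, then 51.0 mm at the stop. That puts the cell's underside at about 44 mm, which is the fully home height.
- **Hold:** the last reading was a steady 17 N push against the 7.4 N the spring needs, with grip opening 0.594. The cell did not seem to slip in the fingers.
- **Pictures:** the last side and scene views show the cell seated flat on the base, and the jar and objective case where they were.

Three things were not perfect. A side force of about 8 N and a tool tilt of about 1.5° remained at the end. My first wrist-camera estimate of the cell's position was about 5 mm off the other two cameras, and I corrected it with a closer view before grasping. The measured drop was 9.6 mm against the expected 10 mm, which I put down to load and sensor noise.

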